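# Jack a fixture plate off its locating pins

## Task

Free the aluminium fixture plate from its nest: press the two orange-padded ejector levers down in turns, a little at each end, until both are fully down, so that the plate climbs its two pins nearly level (a tilt beyond about 6 degrees cocks it, and one lever pressed all the way down while the other is still up does just that). Then take the plate by its waist, lift it straight up until it is clear of the pins, and set it down gently, flat and right way up, in the middle of the grey foam pad. Let go of it, and leave the other things on the bench where they are.

Things in the scene. Friction and masses are not known exactly. Their poses are not given: they have to be found in the camera images.
- nest: fixed dark jig, base 200 (y) x 117 (x -72 to 45) x 14 mm; levers point to -x, towards the robot. Origin at bench level on its centre, z up, y along the plate. Seats carry the plate's underside at z 46. Grey side blocks (|x| 25.5 to 38, |y| under 23, tops z 62 mm) fill the plate's waist notches flush with its top, so it can be gripped only once raised; keep fingertips above z 62 there
- plate: loose aluminium plate, dog-bone, 180 (y) x 76 (x) x 16 mm thick, 0.5 kg; the middle 52 mm of its length is a waist 46 mm wide: grip there, closing along its x. Holes 15 mm wide on the pins. Blue V-blocks at |y| 59 to 81 rise 14 mm above its top. Origin: centre of underside, z up. Levers fully down: underside about 65 mm above the bench (19 above the seats), still on the pins
- pin_left (a point): centre of the rounded top of the left steel locating pin, 12 mm in diameter, upright at (0, 38) mm in the nest frame, top 100 mm above the bench: 35 mm above the raised plate's underside
- pin_right (a point): the same for the right pin, at (0, -38) mm in the nest frame
- lever_left (a joint): left lever (nest y = 66 mm), rad: 0 up (start), 0.40 fully down at its stop. Hinged on a fulcrum axis along nest y at x = -55, z = 36 mm; its inner end raises a brass ejector bar under that end of the plate (bar at y = 66) by 50 mm per rad, the first 1 mm being slack. Stiff: 4 to 10 N on its pad moves it, and it stays where it is left
- lever_right (a joint): the same for the right lever (nest y = -66 mm); 0 up, 0.40 rad fully down
- pad_left (a point): centre of the top face of the left lever's orange press pad (34 x 28 mm, slightly sloped). With the lever up it is at (-143, 66, 66.5) mm in the nest frame; it moves on a 93 mm circle about the fulcrum axis, down to z = 30 mm when fully down
- pad_right (a point): the same on the right lever; with the lever up at (-143, -66, 66.5) mm in the nest frame
- pad: grey foam pad fixed on the bench, 250 x 250 x 25 mm, firm; origin: centre of its underside, top face 25 mm above the bench
- post1: bystander: loose white printed post, 14 mm square and 100 mm tall on a 60 mm square foot; origin: centre of its underside
- post2: bystander: a second such white post
- driver: bystander: loose screwdriver 180 mm long lying on the bench
- offcut: bystander: loose offcut of aluminium profile, 120 by 30 by 30 mm; origin: centre of its underside
There are look-alikes about, which are no part of the job. What is meant by the plate is not brown or red, and is the smaller of those in its own colour.

How it is judged:
By the outcome, as a careful person would: the job done as asked, in the order asked, and still so for the second after the job is handed in, with the robot touching nothing.
It also fails if it takes over 58 s, if anything falls off the work surface, if the arm or the gripper's body presses on something with over 40 N, if the wrist force passes 120 N, or if a joint passes its speed limit or range.

## Robot

A 7-joint arm with a two-finger parallel gripper is mounted at the origin on the work surface. World frame = base frame: x ahead of the robot, y to its left, z up, the work surface at z = 0. Lengths are in m, angles in rad, forces in N, time in s.
With the tool pointing down it reaches from about 0.4 to 0.875 m from the base axis. Payload 6.5 kg.
Tool frame: the origin (TCP) lies between the finger pads; the fingertips stand 22 mm ahead of it and the grasp point (between the pads) lies 3 mm ahead of it; z points along the fingers, y is the line along which they close (so a half turn about z gives the same grasp; the last joint's range is limited). The gripper opens to 85 mm and grips with 20 to 120 N. Pads are 22 mm wide; open, the fingers measure 114 mm over their backs; the gripper's body (76 mm by 85 mm) begins 54 mm behind the grasp point. The pads swing forward as they close: fully open they stand 13 mm farther back than shut.
Start: joints at [1.24, 0.536, -0.004, 1.538, 0.003, 1.067, -0.071], TCP at [0.17, -0.627, 0.232] pointing down, gripper open.
Joint ranges: [-2.7, 2.7], [-0.37, 2.16], [-1.27, 1.26], [0.24, 2.4], [-1.31, 4.45], [0.19, 1.91], [-2.76, 2.76]. Speed limits (rad/s): [2.39, 2.39, 3.14, 3.14, 3.14, 3.14, 3.14].

## Interface

Orientations are given as a unit quaternion [w, x, y, z].
In Python, from plant import observe, read_camera, finish_job, boxes_of, trace gives the robot as it stands. The module is installed in compiled form; this text tells all that it offers.
- The arm moves only by the shell command python3 -m crank 'ROWS' [OPENING]. ROWS is JSON, a list of rows, each a list of 2 entries, a list of its own where there are three numbers: the shift along the tool's x, y, z as a fraction of full scale, then the turn about the tool's z as a fraction of full scale. In form: [[[x, y, z], twist], ...]. A call has 1 to 10 rows; each row is the pose to reach, as a shift and turn from the pose commanded when the call began, along the tool's axes at that moment; what a row does not reach only later rows make up. Full scale, the value 1, is 300 mm for a shift and 90 degrees for a turn. A row lasts 1/12 s, in which the tool goes at most 41.7 mm and 7.16 degrees, less where a joint would pass 70% of its speed; a pose out of reach is approached as far as the arm can. A call with a number of a shift or a turn outside -1 to 1 is refused whole. A call with a gripper value outside its range is refused whole. OPENING is the closure, from -1 (fully open) to 1 (shut), set as the call begins (- or left out, the last holds). The fingers move at their own pace and stop on an object; the grip force is fixed at half the most. Time passes only in rows, so rows that repeat a pose let the fingers close. It gives the time, the measured TCP pose, the force, the opening and the grip force at its end, in the units of the state.
- observe(): the state, without advancing time (a new reading comes with each control period).
- read_camera(name): name is "side" or "top" or "wrist"; returns a dict with "pixels" (384x512x3 uint8, red, green, blue), "fov_y" (degrees; the focal length in pixels is half the picture's height over the tangent of half this angle, whatever the lens; pixels are square), "cx", "cy" (the principal point, pixels), "dist" ([k1, k2, p1, p2, k3] as OpenCV has them; the pictures are not rectified), "cam_to_world" (4x4, takes a point from camera to world coordinates). Camera axes: x right, y down, z forward; pixel columns grow to the right and rows downward; lengths in m; the calibration is good to about 2 mm. A picture is of the moment at which its call begins. There is no depth.
- finish_job(): hands the job in; it is judged then, once.
Trained networks look in the newest picture that a camera, given by its name, has taken for a name from the list of things; names that differ only in an ending like _2 or _b are one class to them, and where a whole thing is asked for, a point or a joint stands for the part that bears it (a point fixed in the world has none). Each returns a list of dicts, best first, with "conf" (0 to 1); they miss things now and then, are a little off and sometimes report something else, mostly with a low value. They report only what shows in the picture. A call takes as long as a camera call. They do not tell look-alikes from the thing itself.
- boxes_of(label, camera): "location" ([x, y, z] in m, in the coordinates of the camera as it stood for that picture, good to about 4 mm: the middle of the surface that is visible of it).
- trace(label, camera): "mask" (384x512 bool, what is visible of it).
The state is a dict: "clock": time; "q": joint angles; "qd": joint speeds; "joint_efforts": joint torques, N m; "ee_pos": TCP position; "tool_rot": TCP orientation; "ft_force": force on the tool from outside, world axes, zero at the start; "moment": the same for the moment, N m; "gripper_width": finger opening in m; "grip_force": force on a finger pad.
Only numpy, scipy, OpenCV 4.12 (cv2) and the standard library are available. Lean on these libraries where they do the work, as an engineer would, in place of code of your own. Each camera call takes 0.05 s, during which the arm holds its last target. There are 200 camera calls.

## Working session

There is one attempt and no reset: what is moved stays moved. The work goes in short steps, Python scripts to look and compute and a shell command to move; the robot and the scene stay as the last step left them, time stands still between calls to the robot, and variables do not carry over. Pictures are saved under pics/ and viewed, at most 11 in all, crops included, and the job is handed in when it is done.

```bash
mkdir -p pics; cat > h.py <<'E'
import numpy as np, cv2
from plant import *
def cam(n):
    c=read_camera(n); h=c["pixels"].shape[0]; f=h/2/np.tan(np.radians(c["fov_y"])/2)
    c["K"]=np.array([[f,0,c["cx"]],[0,f,c["cy"]],[0,0,1]]); c["T"]=np.array(c["cam_to_world"]); c["d"]=np.array(c["dist"],float); return c
def w(c,p): return c["T"][:3,:3]@np.array(p)+c["T"][:3,3]
def proj(c,P):
    Ti=np.linalg.inv(c["T"]); P=np.atleast_2d(P).astype(float)
    r,_=cv2.Rodrigues(Ti[:3,:3]); return cv2.projectPoints(P,r,Ti[:3,3],c["K"],c["d"])[0][:,0]
def onz(c,uv,z):
    u=cv2.undistortPoints(np.array([[uv]],float),c["K"],c["d"])[0,0]
    d=c["T"][:3,:3]@np.array([u[0],u[1],1]); o=c["T"][:3,3]; return o+d*(z-o[2])/d[2]
def save(c,n,crop=None,s=1):
    im=c["pixels"][:,:,::-1]
    if crop: im=im[crop[1]:crop[3],crop[0]:crop[2]]
    cv2.imwrite("pics/"+n,cv2.resize(im,None,fx=s,fy=s,interpolation=cv2.INTER_CUBIC))
E
python3 - <<'E'
from h import *
cs={}
for n in("top","side"):
    c=cam(n); save(c,n+"0.png",s=1.5); print(n,c["T"][:3,3].round(3))
    for l in("nest","plate","pin_left","pad_left","lever_left","pad","post1","driver","offcut"):
        r=boxes_of(l,n)
        print(l,[(round(b["conf"],2),w(c,b["location"]).round(3).tolist(),proj(c,w(c,b["location"]))[0].round().tolist()) for b in r])
print(observe())
E
```

```text
top [ 0.324 -0.048  1.452]
nest [(0.72, [0.508, -0.226, 0.035], [312.0, 197.0])]
plate [(0.91, [0.31, -0.56, 0.023], [412.0, 257.0]), (0.77, [0.269, -0.297, 0.01], [333.0, 268.0]), (0.75, [0.774, -0.314, 0.023], [335.0, 123.0]), (0.61, [0.563, -0.234, 0.059], [315.0, 180.0]), (0.55, [0.56, 0.202, 0.026], [188.0, 182.0])]
pin_left [(0.91, [0.506, -0.231, 0.036], [313.0, 198.0]), (0.15, [0.607, 0.497, 0.029], [103.0, 168.0])]
pad_left [(0.69, [0.447, -0.168, 0.057], [296.0, 214.0])]
lever_left [(0.64, [0.445, -0.167, 0.057], [295.0, 215.0])]
pad [(0.64, [0.561, 0.2, 0.025], [188.0, 182.0])]
post1 [(0.59, [0.788, -0.07, 0.003], [266.0, 121.0]), (0.49, [0.777, 0.128, 0.006], [211.0, 123.0]), (0.4, [0.512, -0.228, 0.038], [313.0, 196.0])]
driver [(0.73, [0.535, -0.474, 0.024], [383.0, 190.0])]
offcut [(0.69, [0.606, 0.494, 0.029], [103.0, 168.0])]
side [ 0.183 -1.098  1.037]
nest [(0.58, [0.514, -0.281, 0.033], [280.0, 264.0])]
plate [(0.95, [0.27, -0.31, 0.016], [207.0, 293.0]), (0.83, [0.782, -0.328, 0.024], [362.0, 257.0]), (0.68, [0.342, -0.566, 0.027], [254.0, 360.0]), (0.66, [0.558,
[... 652 characters left out ...]
,  0.53639757, -0.00440714,  1.5379028 ,  0.00261139,
        1.06730371, -0.07117942]), 'qd': array([ 2.11560872e-05, -1.18161763e-05,  1.35615735e-04, -4.86074354e-04,
       -8.41638851e-05,  1.26487016e-03, -3.67050587e-04]), 'joint_efforts': array([-6.87214888e-04, -5.83346736e+01,  1.04753461e+00, -2.59447289e+01,
        1.24054952e-02,  1.83112934e-03, -6.72059741e-08]), 'ee_pos': array([ 0.17013143, -0.62732949,  0.23219031]), 'tool_rot': array([ 7.26086684e-07,  9.91241550e-01,  1.32061307e-01, -1.77619491e-05]), 'ft_force': array([0.09751532, 0.76931535, 0.38660403]), 'moment': array([-0.0164257 ,  0.02572345, -0.02317385]), 'grip_force': 0.0, 'gripper_width': 0.08552683516375306}
```

View pics/top0.png

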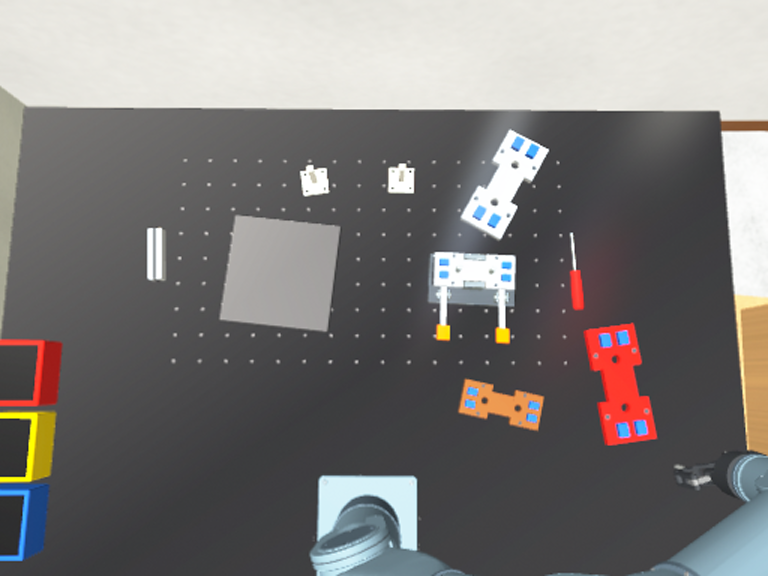

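```bash
python3 - <<'E'
from h import *
c=cam("top"); save(c,"topc.png",(250,100,450,290),4 if False else 3); 
c=cam("side"); save(c,"sidec.png",(190,190,390,380),3)
E
```

```text
(no output)
```

View pics/topc.png

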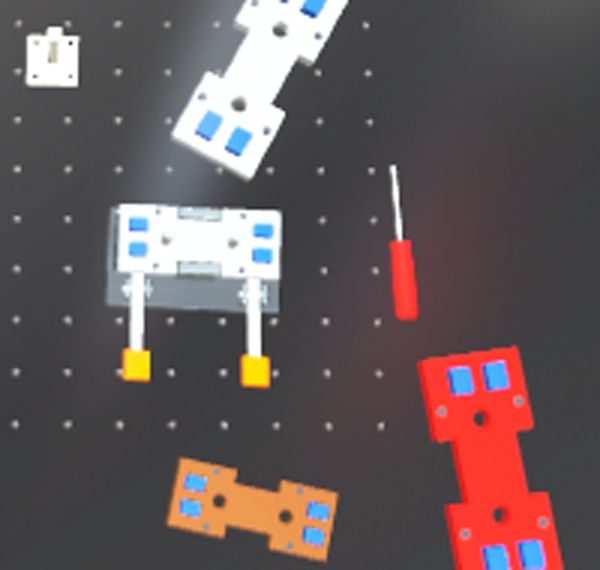

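View pics/sidec.png

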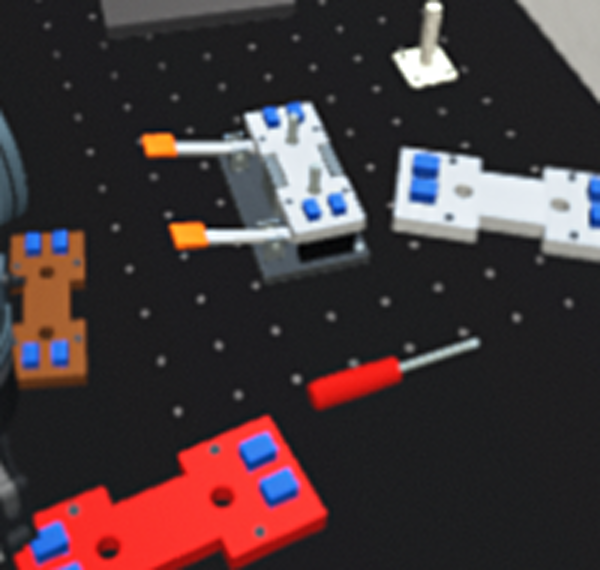

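The plate candidates in the top image are white in the nest (315,180), bigger white (335,123), brown (333,268) and red (412,257). The one in the nest fits: it is white and the smaller of the two whites, and both crops confirm it is on the pins. The levers' pads are at top (295,222) for left and (335,224) for right. Next I fit the nest pose.

```bash
cat >> h.py <<'E'
def blobs(c,lo,hi,roi,amin=8):
    hsv=cv2.cvtColor(c["pixels"],cv2.COLOR_RGB2HSV); m=cv2.inRange(hsv,lo,hi); k=np.zeros_like(m); k[roi[1]:roi[3],roi[0]:roi[2]]=1
    n,_,s,ce=cv2.connectedComponentsWithStats(m*k)
    return [(ce[i].round(1).tolist(),int(s[i,4])) for i in range(1,n) if s[i,4]>=amin]
def nest2w(p,P):
    P=np.atleast_2d(P); c,s=np.cos(p[2]),np.sin(p[2]); return np.c_[P[:,0]*c-P[:,1]*s+p[0],P[:,0]*s+P[:,1]*c+p[1],P[:,2]]
E
python3 - <<'E'
from h import *
from scipy.optimize import least_squares
obs=[]
for n,roi in(("top",(280,165,350,235)),("side",(230,215,325,285))):
    c=cam(n)
    o=blobs(c,(8,150,120),(28,255,255),roi); b=blobs(c,(100,120,80),(125,255,255),roi)
    print(n,"orange",o,"blue",b); obs.append((c,o,b))
pads=np.array([[-.143,.066,.0665],[-.143,-.066,.0665]]); V=np.array([[x,y,.076] for y in(.07,-.07) for x in(.017,-.017)])
def res(p,ret=False):
    r=[];
    for c,o,b in obs:
        q=proj(c,nest2w(p,pads))
        O=np.array([x[0] for x in o]); r+=[O[np.argmin(((O-k)**2).sum(1))]-k for k in q]
        q=proj(c,nest2w(p,[[0,.07,.075],[0,-.07,.075]])); B=np.array([x[0] for x in b])
        # mean of the V-blocks of each end
        for k in q:
            i=np.argsort(((B-k)**2).sum(1))[:2]; r.append(B[i].mean(0)-k)
    return np.array(r) if ret else np.ravel(r)
s=least_squares(res,[.56,-.23,0]); print(s.x.round(4),np.degrees(s.x[2])); print(res(s.x,True).round(1))
p=s.x; print("pads",nest2w(p,pads).round(4))
c=obs[0][0]; m=None
b=boxes_of("pad","top"); t=trace("pad","top")[0]["mask"].astype(np.uint8)
r=cv2.minAreaRect(np.argwhere(t)[:,::-1].astype(np.float32)); bx=cv2.boxPoints(r)
print("foam",onz(c,r[0],.025).round(3),[onz(c,q,.025).round(3).tolist() for q in bx])
np.save("nest.npy",p)
E
```

```text
top orange [([294.9, 221.4], 92), ([334.5, 223.3], 102)] blue [([295.5, 174.5], 24), ([337.6, 176.6], 23), ([295.3, 182.5], 22), ([337.1, 184.7], 27)]
side orange [([242.5, 237.7], 82), ([252.2, 267.9], 99)] blue [([287.9, 225.8], 22), ([279.8, 228.0], 30), ([302.0, 257.8], 28), ([293.4, 259.2], 29)]
[ 0.5637 -0.2375 -0.0482] -2.759919493226488
[[-0.   0.4]
 [-0.3  0.1]
 [-0.2  0.4]
 [-0.1  0.4]
 [ 0.4 -0.1]
 [ 0.2  0.1]
 [ 0.3 -0.5]
 [ 0.5  0.7]]
pads [[ 0.424  -0.1647  0.0665]
 [ 0.4176 -0.2965  0.0665]]
foam [0.561 0.204 0.025] [[0.452, 0.34, 0.025], [0.705, 0.32, 0.025], [0.673, 0.066, 0.025], [0.422, 0.092, 0.025]]
```

```bash
cat >> h.py <<'E'
from scipy.spatial.transform import Rotation as Ro
def go(P,yang,name=""):
    "shift (fractions of 300 mm) and twist (of 90 deg) taking the TCP to P with tool y at world angle yang"
    o=observe(); q=np.array(o["tool_rot"]); R=Ro.from_quat(q[[1,2,3,0]]).as_matrix()
    s=R.T@(np.array(P)-o["ee_pos"])/.3
    a=np.degrees(np.arctan2(R[1,1],R[0,1])); d=-(yang-a+180)%360-180 if False else -((yang-a+180)%360-180)
    print(name,"shift",s.round(3),"twist",round(d/90,3),"pos",np.round(o["ee_pos"],4),"clk",round(o["clock"],2),"w",round(o["gripper_width"],4),"tiltz",R[:,2].round(3))
E
python3 -m crank '[[[0.1,-0.08,0],-0.08],[[0.2,-0.16,0],-0.16],[[0.3,-0.24,0],-0.24],[[0.4,-0.32,0],-0.32],[[0.5,-0.4,0],-0.4],[[0.6,-0.48,0],-0.48],[[0.7,-0.56,0],-0.56],[[0.8,-0.63,0],-0.64],[[0.9,-0.7,0],-0.72],[[0.9,-0.7,0],-0.72]]' 1
python3 - <<'E'
from h import *
p=np.load("nest.npy"); a=np.degrees(p[2])
for n,y in(("R",-.066),("L",.066)):
  P=nest2w(p,[[-.144,y,.13]])[0]; go(P,a,n)
E
```

```text
clock: 2.13
ee_pos: [0.3814, -0.3472, 0.2328]
tool_rot: [0.0, 0.761, 0.649, 0.002]
ft_force: [0.7, 0.8, 0.3]
gripper_width: -0.0002
grip_force: 0.0
R shift [0.184 0.088 0.344] twist -0.07 pos [ 0.3814 -0.3472  0.2328] clk 2.13 w -0.0002 tiltz [ 0.004  0.002 -1.   ]
L shift [0.622 0.04  0.345] twist -0.07 pos [ 0.3814 -0.3472  0.2328] clk 2.13 w -0.0002 tiltz [ 0.004  0.002 -1.   ]
```

```bash

python3 -m crank '[[[0.06,0.03,0.08],-0.07],[[0.12,0.06,0.16],-0.07],[[0.18,0.088,0.24],-0.07],[[0.184,0.088,0.3],-0.07],[[0.184,0.088,0.344],-0.07],[[0.184,0.088,0.344],-0.07],[[0.184,0.088,0.344],-0.07]]'
python3 - <<'E'
from h import *
p=np.load("nest.npy"); a=np.degrees(p[2])
go(nest2w(p,[[-.144,-.066,.0775]])[0],a,"R"); c=cam("side"); save(c,"s1.png",(210,200,340,300),5)
E
```

```text
clock: 2.72
ee_pos: [0.411, -0.3043, 0.1288]
tool_rot: [-0.001, 0.73, 0.684, -0.0]
ft_force: [0.4, 0.2, 0.1]
gripper_width: 0.0001
grip_force: 0.0
R shift [0.027 0.017 0.171] twist -0.011 pos [ 0.411  -0.3043  0.1288] clk 2.72 w 0.0001 tiltz [-0.001  0.001 -1.   ]
```

View pics/s1.png

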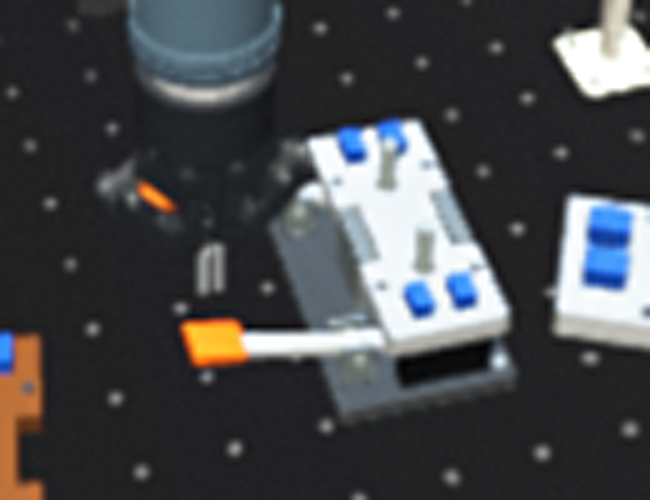

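The side crop shows the shut fingertips at about (208,290), just above the right orange pad at (215,340), and clear of the plate. First I press the right lever.

```bash

python3 -m crank '[[[0.027,0.017,0.03],-0.01],[[0.027,0.017,0.08],-0.01],[[0.027,0.017,0.12],-0.01],[[0.027,0.017,0.14],-0.01],[[0.027,0.017,0.155],-0.01],[[0.027,0.017,0.17],-0.01],[[0.027,0.017,0.17],-0.01],[[0.027,0.017,0.17],-0.01]]'
python3 - <<'E'
from h import *
p=np.load("nest.npy"); a=np.degrees(p[2])
go(nest2w(p,[[-.144,-.066,.0775]])[0],a,"R")
go(nest2w(p,[[-.144,.066,.11]])[0],a,"L")
E
```

```text
clock: 3.43
ee_pos: [0.417, -0.2966, 0.0781]
tool_rot: [0.0, 0.724, 0.689, -0.0]
ft_force: [0.1, 0.3, 0.3]
gripper_width: 0.0001
grip_force: 0.0
R shift [ 0.    -0.001  0.002] twist -0.001 pos [ 0.417  -0.2966  0.0781] clk 3.43 w 0.0001 tiltz [ 0. -0. -1.]
L shift [ 0.44  -0.002 -0.106] twist -0.001 pos [ 0.417  -0.2966  0.0781] clk 3.43 w 0.0001 tiltz [ 0. -0. -1.]
```

```bash

cat >> h.py <<'E'
def levers():
    "lever angles from orange blobs (side camera)"
    c=cam("side"); p=np.load("nest.npy"); o=blobs(c,(8,150,120),(28,255,255),(225,215,290,300),30); out={}
    for n,y in(("L",.066),("R",-.066)):
        best=min(((np.hypot(*(np.array(b[0])-proj(c,nest2w(p,[[-.055+.093*np.cos(np.pi-.333+t) , y,.036+.093*np.sin(np.pi-.333+t)]]))[0])),round(t,2),b[1]) for b in o for t in np.arange(0,.45,.01)),default=None)
        out[n]=best
    print("levers (pix err, rad, area)",out,o); return c
E
python3 - <<'E'
from h import *
c=levers(); save(c,"s2.png",(210,200,340,300),5)
E
```

```text
levers (pix err, rad, area) {'L': (np.float64(24.687282559192866), np.float64(0.44), 81), 'R': (np.float64(0.5543529764768511), np.float64(0.03), 81)} [([252.2, 268.7], 81)]
```

View pics/s2.png

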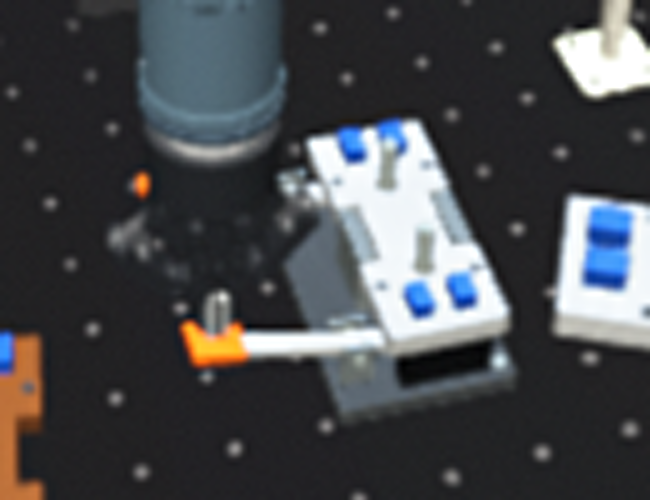

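The fingertips (215,330 in the crop) are only just over the pad and the lever has not moved, so I go down in small steps, watching the force.

```bash

python3 -m crank '[[[0,0,0.01],0],[[0,0,0.02],0],[[0,0,0.02],0]]'|egrep "ee_pos|ft_"
python3 -m crank '[[[0,0,0.01],0],[[0,0,0.02],0],[[0,0,0.02],0]]'|egrep "ee_pos|ft_"
python3 -c "
from h import *
levers()"
```

```text
ee_pos: [0.4167, -0.2964, 0.0716]
ft_force: [-0.1, -0.0, 0.1]
ee_pos: [0.4165, -0.2966, 0.0657]
ft_force: [-0.8, -0.1, 1.7]
levers (pix err, rad, area) {'L': (np.float64(25.563402108617158), np.float64(0.44), 60), 'R': (np.float64(0.3268236212593343), np.float64(0.1), 60)} [([251.5, 270.0], 60)]
```

```bash

python3 -m crank '[[[0,0,-0.08],0],[[0,0,-0.15],0],[[0.1,0,-0.15],0],[[0.22,0,-0.15],0],[[0.34,0,-0.15],0],[[0.44,0,-0.15],0],[[0.44,0,-0.15],0],[[0.44,0,-0.15],0]]'|egrep "ee_pos|ft_"
python3 -c "
from h import *
levers()
p=np.load('nest.npy'); a=np.degrees(p[2])
go(nest2w(p,[[-.144,.066,.066]])[0],a,'L')
c=cam('wrist'); save(c,'w1.png',None,1.5)"
```

```text
ee_pos: [0.4239, -0.163, 0.1111]
ft_force: [-0.8, -0.1, 0.3]
levers (pix err, rad, area) {'L': (np.float64(0.13533360319393656), np.float64(0.0), 91), 'R': (np.float64(0.3810218760409726), np.float64(0.03), 103)} [([242.3, 237.9], 91), ([252.1, 268.5], 103)]
L shift [ 0.    -0.002  0.15 ] twist 0.0 pos [ 0.4237 -0.1646  0.111 ] clk 4.75 w 0.0 tiltz [ 0. -0. -1.]
```

View pics/w1.png

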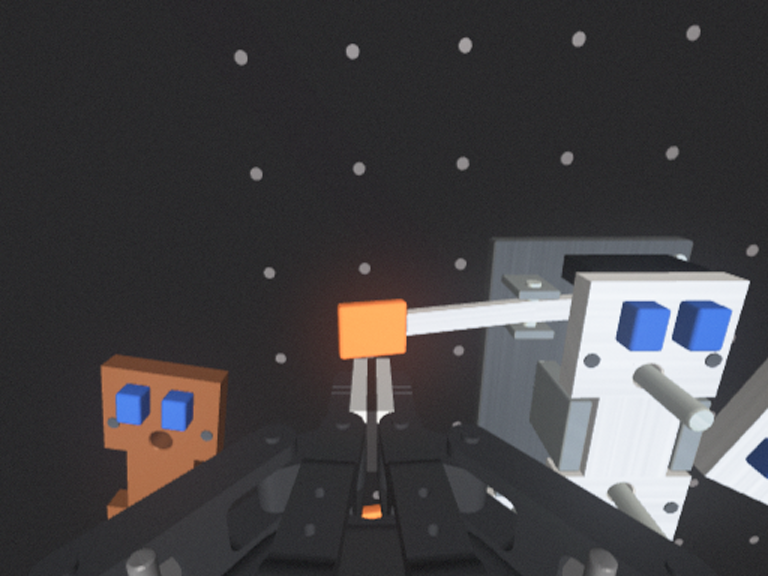

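```bash

python3 -c "
from h import *
p=np.load('nest.npy')
c=cam('wrist'); e=observe()['ee_pos']
print('pad',proj(c,nest2w(p,[[-.143,.066,.0665]]))*1.5)
for z in(.022,.012,.0): print(z,proj(c,e-[0,0,z])*1.5)
print(blobs(c,(8,150,120),(28,255,255),(200,180,300,260)))
t=cam('top'); print(blobs(t,(8,150,120),(28,255,255),(280,165,350,245)))
"
```

```text
pad [[370.12280743 331.9221651 ]]
0.022 [[369.00121417 355.67806145]]
0.012 [[368.9170922  366.83367119]]
0.0 [[368.80318329 381.93948619]]
[([247.5, 217.5], 1696)]
[([335.5, 224.0], 82)]
```

```bash

python3 -c "
from h import *
p=np.load('nest.npy')
c=cam('side')
for z in(.056,.0665,.078): print(z,proj(c,[.417,-.2966,z]))
print('now tip',proj(c,observe()['ee_pos']-[0,0,.022]))
print('pad',proj(c,nest2w(p,[[-.143,-.066,.0665],[-.1478,-.066,.030]])))
save(c,'s3.png',(225,215,305,285),8)
"
```

```text
0.056 [[251.80077812 270.09975844]]
0.0665 [[251.77283176 267.83098743]]
0.078 [[251.74191297 265.31767822]]
now tip [[241.89831973 233.25291005]]
pad [[251.96753067 267.75855658]
 [250.55510103 275.8482538 ]]
```

View pics/s3.png

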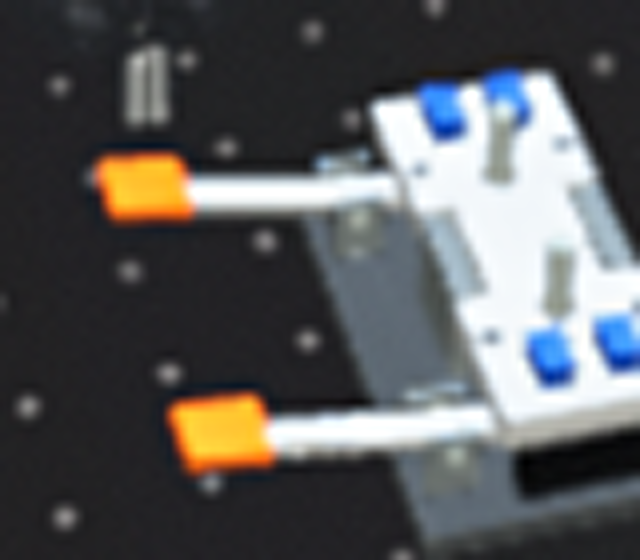

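The tip appears at (243,230) in the side image, about 3 px higher than the 22 mm figure predicts, and the right lever is down only about 0.03 rad. I go by contact force from here.

```bash

python3 -m crank '[[[0,0,0.07],0],[[0,0,0.12],0],[[0,0,0.14],0],[[0,0,0.14],0]]'|egrep "ee_pos|ft_"
python3 -m crank '[[[0,0,0.01],0],[[0,0,0.01],0]]'|egrep "ee_pos|ft_"
python3 -m crank '[[[0,0,0.01],0],[[0,0,0.01],0]]'|egrep "ee_pos|ft_"
python3 -m crank '[[[0,0,0.01],0],[[0,0,0.01],0]]'|egrep "ee_pos|ft_"
python3 -c "
from h import *
levers()"
```

```text
ee_pos: [0.4224, -0.1651, 0.0679]
ft_force: [-1.2, -0.1, 0.2]
ee_pos: [0.4238, -0.1651, 0.0663]
ft_force: [-0.5, 0.4, 0.3]
ee_pos: [0.4237, -0.165, 0.0634]
ft_force: [-1.3, -0.5, 3.0]
ee_pos: [0.4232, -0.165, 0.0602]
ft_force: [-0.4, -0.5, 3.0]
levers (pix err, rad, area) {'L': (np.float64(0.03300772559857835), np.float64(0.15), 55), 'R': (np.float64(0.3810218760409726), np.float64(0.03), 102)} [([241.2, 240.9], 55), ([252.1, 268.5], 102)]
```

```bash

python3 -m crank '[[[0,0,0.01],0],[[0,0,0.02],0],[[0,0,0.02],0],[[0,0,-0.06],0],[[0,0,-0.12],0],[[-0.1,0,-0.12],0],[[-0.22,0,-0.12],0],[[-0.34,0,-0.12],0],[[-0.44,0,-0.12],0],[[-0.44,0,-0.12],0]]'|egrep "ee_pos|ft_"
python3 -c "
from h import *
levers()
p=np.load('nest.npy'); a=np.degrees(p[2])
go(nest2w(p,[[-.145,-.066,.054]])[0],a,'R')"
```

```text
ee_pos: [0.4161, -0.304, 0.0963]
ft_force: [-0.2, -0.8, 0.8]
levers (pix err, rad, area) {'L': (np.float64(24.643980594507152), np.float64(0.44), 97), 'R': (np.float64(0.3142890620790542), np.float64(0.04), 97)} [([251.9, 268.8], 97)]
R shift [ 0.013 -0.004  0.14 ] twist -0.005 pos [ 0.4166 -0.3003  0.0961] clk 6.72 w 0.0002 tiltz [ 0.001 -0.002 -1.   ]
```

```bash

python3 -m crank '[[[0,0,0.05],0],[[0,0,0.1],0],[[0,0,0.12],0],[[0,0,0.14],0],[[0,0,0.14],0]]'|egrep "ee_pos|ft_"
python3 -m crank '[[[0,0,0.02],0],[[0,0,0.04],0],[[0,0,0.04],0]]'|egrep "ee_pos|ft_"
python3 -m crank '[[[0,0,-0.06],0],[[0,0,-0.12],0],[[0,0,-0.18],0],[[0.11,0,-0.18],0],[[0.22,0,-0.18],0],[[0.33,0,-0.18],0],[[0.44,0,-0.18],0],[[0.44,0,-0.18],0],[[0.44,0,-0.18],0]]'|egrep "ee_pos|ft_"
python3 -c "
from h import *
levers()
p=np.load('nest.npy'); a=np.degrees(p[2])
go(nest2w(p,[[-.146,.066,.029]])[0],a,'L')"
```

```text
ee_pos: [0.4164, -0.2955, 0.0534]
ft_force: [0.3, -0.1, 0.2]
ee_pos: [0.4167, -0.2957, 0.0417]
ft_force: [-0.2, -0.6, 0.7]
ee_pos: [0.4243, -0.1621, 0.0965]
ft_force: [0.1, -0.8, 0.6]
levers (pix err, rad, area) {'L': (np.float64(0.3853525855964899), np.float64(0.15), 89), 'R': (np.float64(0.615320251839783), np.float64(0.29), 104)} [([241.6, 241.0], 89), ([251.1, 273.8], 104)]
L shift [-0.002 -0.01   0.225] twist 0.001 pos [ 0.4241 -0.1639  0.0964] clk 8.18 w 0.0003 tiltz [ 0.001 -0.    -1.   ]
```

```bash

python3 -m crank '[[[0,-0.008,0.06],0],[[0,-0.008,0.12],0],[[0,-0.008,0.15],0],[[0,-0.008,0.17],0],[[0,-0.008,0.19],0],[[0,-0.008,0.19],0]]'|egrep "ee_pos|ft_"
python3 -m crank '[[[0,0,-0.06],0],[[0,0,-0.12],0],[[0,0,-0.18],0],[[-0.11,0,-0.18],0],[[-0.22,0,-0.18],0],[[-0.33,0,-0.18],0],[[-0.44,0,-0.18],0],[[-0.44,0,-0.18],0],[[-0.44,0,-0.18],0]]'|egrep "ee_pos|ft_"
python3 -c "
from h import *
p=np.load('nest.npy'); a=np.degrees(p[2])
go(nest2w(p,[[-.147,-.066,.029]])[0],a,'R')"
```

```text
ee_pos: [0.42, -0.1655, 0.0383]
ft_force: [-0.2, -0.3, 0.4]
ee_pos: [0.4144, -0.299, 0.0934]
ft_force: [-0.3, 0.9, -0.3]
R shift [ 0.009 -0.003  0.215] twist -0.004 pos [ 0.4144 -0.299   0.0934] clk 9.43 w 0.0 tiltz [ 0.001 -0.001 -1.   ]
```

Now the right lever down to its stop.

```bash

python3 -m crank '[[[0.006,0,0.06],0],[[0.006,0,0.12],0],[[0.006,0,0.16],0],[[0.006,0,0.19],0],[[0.006,0,0.205],0],[[0.006,0,0.21],0],[[0.006,0,0.21],0]]'|egrep "ee_pos|ft_"
python3 -m crank '[[[0,0,0.006],0],[[0,0,0.006],0]]'|egrep "ee_pos|ft_"
python3 -m crank '[[[0,0,0.004],0],[[0,0,0.004],0]]'|egrep "ee_pos|ft_"
```

```text
ee_pos: [0.415, -0.2932, 0.0314]
ft_force: [-6.0, 4.8, 22.3]
ee_pos: [0.4151, -0.2933, 0.0309]
ft_force: [-10.1, 7.8, 38.9]
ee_pos: [0.4152, -0.2933, 0.0306]
ft_force: [-12.1, 8.9, 48.6]
```

```bash

python3 -m crank '[[[0,0,-0.06],0],[[0,0,-0.12],0],[[0,0,-0.2],0],[[0.11,0,-0.21],0],[[0.22,0,-0.21],0],[[0.33,0,-0.21],0],[[0.43,0,-0.21],0],[[0.43,0,-0.21],0],[[0.43,0,-0.21],0]]'|egrep "ee_pos|ft_"
python3 -c "
from h import *
levers()
p=np.load('nest.npy'); a=np.degrees(p[2])
go(nest2w(p,[[-.147,.066,.031]])[0],a,'L')"
```

```text
ee_pos: [0.4215, -0.1637, 0.0903]
ft_force: [0.2, -0.7, 0.4]
levers (pix err, rad, area) {'L': (np.float64(0.7051966854006257), np.float64(0.34), 89), 'R': (np.float64(0.8380701776036227), np.float64(0.41), 103)} [([241.6, 244.7], 89), ([251.4, 275.9], 103)]
L shift [ 0.003 -0.005  0.197] twist 0.0 pos [ 0.4213 -0.1654  0.0902] clk 11.15 w 0.0001 tiltz [ 0. -0. -1.]
```

```bash

python3 -m crank '[[[0,-0.004,0.06],0],[[0,-0.004,0.12],0],[[0,-0.004,0.15],0],[[0,-0.004,0.175],0],[[0,-0.004,0.19],0],[[0,-0.004,0.196],0],[[0,-0.004,0.196],0]]'|egrep "ee_pos|ft_"
python3 -m crank '[[[0,0,0.005],0],[[0,0,0.005],0]]'|egrep "ee_pos|ft_"
```

```text
ee_pos: [0.4195, -0.1667, 0.0317]
ft_force: [-3.2, -1.6, 9.8]
ee_pos: [0.4197, -0.1668, 0.0311]
ft_force: [-6.8, 0.7, 23.6]
```

```bash

python3 -m crank '[[[0,0,0.004],0],[[0,0,0.004],0]]'|egrep "ee_pos|ft_"
python3 -m crank '[[[0,0,-0.15],0],[[0,0,-0.3],0],[[0,0,-0.45],0],[[0,0,-0.6],0],[[0,0,-0.6],0],[[0,0,-0.6],0],[[0,0,-0.6],0]]' -1|egrep "ee_pos|ft_"
python3 - <<'E'
from h import *
c=levers(); save(c,"s4.png",(225,200,345,290),6)
p=np.load('nest.npy'); a=np.degrees(p[2])
go(nest2w(p,[[0,0,.18]])[0],a,'above')
print(proj(c,observe()['ee_pos']-np.array([[0,0,z] for z in (0,.022)])))
E
```

```text
ee_pos: [0.4198, -0.1668, 0.0307]
ft_force: [-9.9, 2.1, 37.6]
ee_pos: [0.4202, -0.1664, 0.2093]
ft_force: [-0.2, -0.3, -0.6]
levers (pix err, rad, area) {'L': (np.float64(0.6018995400334807), np.float64(0.41), 86), 'R': (np.float64(0.8380701776036227), np.float64(0.41), 102)} [([241.6, 245.9], 86), ([251.4, 275.9], 102)]
above shift [-0.214  0.492  0.093] twist -0.001 pos [ 0.4193 -0.1659  0.2081] clk 12.7 w 0.085 tiltz [-0. -0. -1.]
[[239.73855681 205.58963903]
 [239.92575298 210.98984494]]
```

View pics/s4.png

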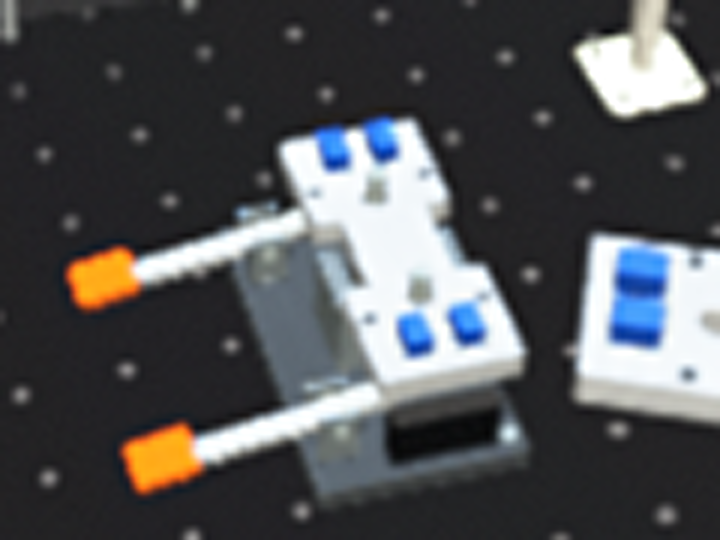

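Both levers read about 0.41 rad, and the crop shows the plate raised and level on its pins, with pin tops near (375,190) and (420,290). I move over the waist with the gripper open and measure where the fingertips really are.

```bash

python3 -m crank '[[[-0.05,0.12,0],0],[[-0.1,0.24,0],0],[[-0.16,0.36,0],0],[[-0.214,0.492,0.04],0],[[-0.214,0.492,0.093],0],[[-0.214,0.492,0.093],0],[[-0.214,0.492,0.093],0],[[-0.214,0.492,0.093],0]]'|egrep "ee_pos|ft_"
python3 - <<'E'
from h import *
from scipy.optimize import least_squares
p=np.load('nest.npy'); a=np.degrees(p[2])
go(nest2w(p,[[0,0,.16]])[0],a,'above')
o=observe(); R=Ro.from_quat(np.array(o["tool_rot"])[[1,2,3,0]]).as_matrix(); e=o["ee_pos"]
c=cam("wrist")
print("shut near-face tip (1.5x px; saw y 358):",[(z,(proj(c,e+R@[.011,0,z])*1.5).round(0)[0,1]) for z in(-.01,0,.01,.022)])
# refine the nest/plate position from blue blocks in this view (tops z .095, mean of both at each end)
b=blobs(c,(100,120,80),(125,255,255),(0,0,512,384),60); print(b)
for y in(.07,-.07): print(y,proj(c,nest2w(p,[[0.017,y,.095],[-.017,y,.095]])).round(1).tolist(), proj(c,nest2w(p,[[0,np.sign(y)*.038,.1]])).round(1).tolist())
im=c["pixels"].copy()
for s in(-1,1):
    for z in(-.02,-.01,0,.01,.02):
        u=proj(c,e+R@[.011,s*.0425,z])[0].astype(int); cv2.circle(im,tuple(map(int,u)),1,(255,0,0) if z==0 else (0,255,0),-1)
c["pixels"]=im; save(c,"w2.png",None,1.5)
E
```

```text
ee_pos: [0.5629, -0.2363, 0.1797]
ft_force: [-0.3, -0.3, 1.0]
above shift [-0.004  0.003  0.066] twist -0.0 pos [ 0.5629 -0.2363  0.1797] clk 13.37 w 0.0853 tiltz [-0.002  0.001 -1.   ]
shut near-face tip (1.5x px; saw y 358): [(-0.01, np.float64(369.0)), (0, np.float64(356.0)), (0.01, np.float64(344.0)), (0.022, np.float64(332.0))]
[([266.2, 118.8], 520), ([231.0, 119.0], 511), ([379.1, 191.9], 631), ([10.2, 188.2], 408), ([359.3, 221.1], 594), ([504.6, 256.7], 269), ([234.6, 268.5], 406), ([263.4, 268.5], 405), ([491.9, 284.8], 614), ([3.7, 287.4], 163), ([21.4, 290.9], 327)]
0.07 [[269.1, 121.9], [226.2, 121.9]] [[247.6, 163.0]]
-0.07 [[265.3, 273.3], [229.7, 273.2]] [[247.5, 246.1]]
```

View pics/w2.png

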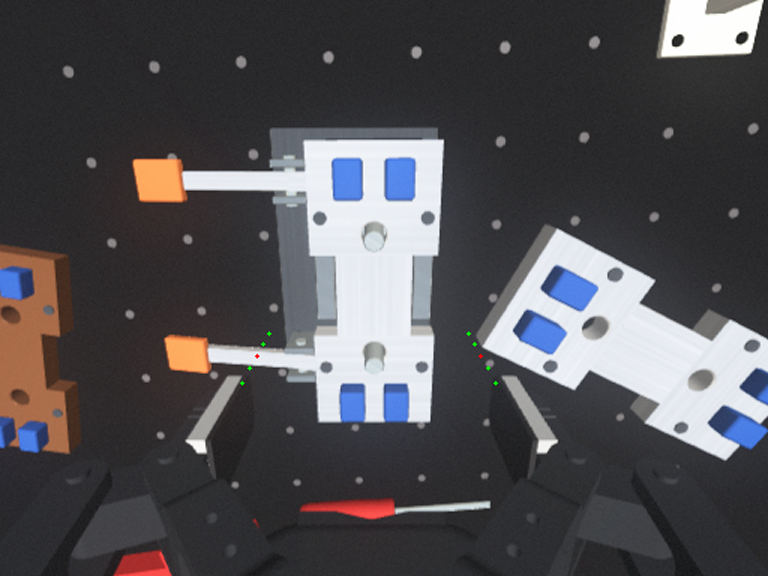

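The markers show that the open tips (241,377) and (503,377) sit about 15 mm behind the reported TCP. The shut tips were level with it, so at a 46 mm opening the tip is about 4 mm above the reported z. I grip with the reported z at 0.063, which keeps the tips about 5 mm above the side blocks.

```bash

python3 -m crank '[[[0,0.004,0.08],0],[[0,0.006,0.16],0],[[0,0.006,0.24],0],[[0,0.006,0.31],0],[[0,0.006,0.36],0],[[0,0.006,0.39],0],[[0,0.006,0.39],0],[[0,0.006,0.39],0]]'|egrep "ee_pos|ft_"
python3 - <<'E'
from h import *
p=np.load('nest.npy'); a=np.degrees(p[2])
go(nest2w(p,[[0.001,0.0015,.063]])[0],a,'grip')
E
```

```text
ee_pos: [0.566, -0.2371, 0.0644]
ft_force: [-0.1, 0.0, 0.0]
grip shift [ 0.003 -0.004  0.005] twist -0.001 pos [ 0.566  -0.2371  0.0644] clk 14.08 w 0.0856 tiltz [ 0.001 -0.    -1.   ]
```

```bash

python3 -m crank '[[[0.003,-0.003,0.003],0],[[0.003,-0.003,0.003],0],[[0.003,-0.003,0.003],0],[[0.003,-0.003,0.003],0],[[0.003,-0.003,0.003],0],[[0.003,-0.003,0.003],0],[[0.003,-0.003,0.003],0],[[0.003,-0.003,0.003],0],[[0.003,-0.003,0.003],0],[[0.003,-0.003,0.003],0]]' 1
python3 -m crank '[[[0,0,-0.01],0],[[0,0,-0.02],0],[[0,0,-0.03],0],[[0,0,-0.03],0]]'
```

```text
clock: 14.92
ee_pos: [0.5652, -0.2364, 0.0636]
tool_rot: [0.0, 0.724, 0.689, -0.0]
ft_force: [-2.3, 0.4, 6.3]
gripper_width: 0.0447
grip_force: 63.8
clock: 15.25
ee_pos: [0.565, -0.2363, 0.072]
tool_rot: [0.0, 0.724, 0.689, 0.0]
ft_force: [-0.1, -0.6, -5.3]
gripper_width: 0.0444
grip_force: 62.6
```

```bash

python3 -m crank '[[[0,0,-0.03],0],[[0,0,-0.07],0],[[0,0,-0.12],0],[[0,0,-0.17],0],[[0,0,-0.22],0],[[0,0,-0.27],0],[[0,0,-0.3],0],[[0,0,-0.3],0],[[0,0,-0.3],0]]'
python3 - <<'E'
from h import *
c=cam("top"); t=trace("pad","top")[0]["mask"].astype(np.uint8)
cn=max(cv2.findContours(t,0,2)[0],key=cv2.contourArea); r=cv2.minAreaRect(cn)
print(r, blobs(c,(0,0,60),(179,40,160),(140,130,235,230),3000))
bx=np.array([onz(c,q,.025) for q in cv2.boxPoints(r)]); m=bx.mean(0); print(bx.round(3).tolist(),m.round(4))
d=bx[0]+bx[1]-bx[2]-bx[3]; d2=bx[1]+bx[2]-bx[3]-bx[0]
an=[((np.degrees(np.arctan2(v[1],v[0]))+45)%90)-45 for v in(d,d2)]; print("yaw",an)
go([m[0],m[1],.165],np.mean(an),'foam')
c=cam("wrist"); save(c,"w3.png",None,1.2)
E
```

```text
clock: 16.0
ee_pos: [0.5652, -0.2363, 0.1623]
tool_rot: [0.001, 0.724, 0.689, 0.0]
ft_force: [0.5, 0.1, -5.4]
gripper_width: 0.0444
grip_force: 62.7
((186.97726440429688, 181.8353729248047), (75.58660888671875, 71.90535736083984), 6.170175075531006) [([187.9, 177.2], 4630)]
[[0.45, 0.342, 0.025], [0.702, 0.327, 0.025], [0.674, 0.063, 0.025], [0.424, 0.085, 0.025]] [0.5624 0.2045 0.025 ]
yaw [np.float64(-5.9480011879298615), np.float64(-4.2276531551819545)]
foam shift [ 1.467 -0.078 -0.013] twist 0.025 pos [ 0.5643 -0.236   0.1608] clk 16.1 w 0.0446 tiltz [-0.002  0.    -1.   ]
```

View pics/w3.png

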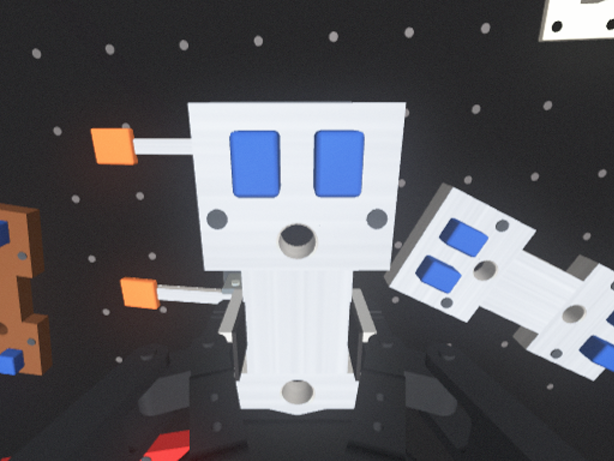

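The plate is held by its waist and level, with empty holes at (296,240) and (296,392), so it is clear of the pins. Now I carry it to the foam.

```bash

python3 -m crank '[[[0.03,0,0],0],[[0.09,-0.01,0],0],[[0.17,-0.01,0],0],[[0.25,-0.02,0],0.01],[[0.33,-0.02,0],0.01],[[0.41,-0.03,0],0.02],[[0.49,-0.03,0],0.02],[[0.57,-0.04,0],0.02],[[0.65,-0.04,0],0.02],[[0.73,-0.04,0],0.02]]'|egrep "ee_pos|ft_|grip"
python3 -m crank '[[[0.08,0,0],0],[[0.16,-0.01,0],0],[[0.24,-0.02,0],0],[[0.32,-0.02,0],0],[[0.4,-0.03,0],0],[[0.48,-0.03,0],0],[[0.56,-0.03,0],0],[[0.63,-0.04,0],0],[[0.68,-0.04,0],0],[[0.71,-0.04,0],0]]'|egrep "ee_pos|ft_|grip"
python3 -m crank '[[[0.01,0,0],0],[[0.01,0,0],0],[[0.01,0,0],0],[[0.01,0,0],0]]'|egrep "ee_pos|ft_|grip"
python3 - <<'E'
from h import *
go([.562,.2045,.03],-5.3,'foam')
E
```

```text
ee_pos: [0.563, -0.0148, 0.1612]
ft_force: [-0.2, 0.8, -5.5]
gripper_width: 0.0447
grip_force: 62.6
ee_pos: [0.5677, 0.2, 0.1613]
ft_force: [0.3, 0.2, -4.8]
gripper_width: 0.0447
grip_force: 62.6
ee_pos: [0.5695, 0.1976, 0.1614]
ft_force: [-0.6, -0.5, -5.5]
gripper_width: 0.0443
grip_force: 62.6
foam shift [ 0.021 -0.027  0.438] twist 0.006 pos [0.5695 0.1976 0.1614] clk 18.15 w 0.0443 tiltz [-0.    -0.001 -1.   ]
```

```bash

python3 -m crank '[[[0.01,-0.01,0.06],0.005],[[0.02,-0.027,0.14],0.005],[[0.021,-0.027,0.22],0.005],[[0.021,-0.027,0.29],0.005],[[0.021,-0.027,0.35],0.005],[[0.021,-0.027,0.4],0.005],[[0.021,-0.027,0.42],0.005],[[0.021,-0.027,0.43],0.005],[[0.021,-0.027,0.438],0.005],[[0.021,-0.027,0.438],0.005]]'|egrep "ee_pos|ft_"
for i in 1 2; do python3 -m crank '[[[0,0,0.003],0],[[0,0,0.005],0],[[0,0,0.005],0]]'|egrep "ee_pos|ft_"; done
python3 - <<'E'
from h import *
go([.562,.2045,.03],-5.3,'foam')
E
```

```text
ee_pos: [0.5623, 0.2062, 0.0308]
ft_force: [0.4, -0.0, -5.2]
ee_pos: [0.5621, 0.2065, 0.0293]
ft_force: [-0.9, -0.3, -5.4]
ee_pos: [0.5617, 0.2063, 0.0273]
ft_force: [0.2, 0.4, -4.7]
foam shift [-0.006  0.002 -0.009] twist 0.003 pos [0.5617 0.2063 0.0273] clk 19.48 w 0.0446 tiltz [-0. -0. -1.]
```

```bash

for z in 1 2 3; do python3 -m crank '[[[0,0,0.003],0],[[0,0,0.004],0],[[0,0,0.004],0]]'|egrep "ee_pos|ft_"; done
```

```text
ee_pos: [0.5616, 0.2063, 0.026]
ft_force: [0.6, 0.5, -4.9]
ee_pos: [0.5616, 0.2063, 0.0247]
ft_force: [0.4, 0.4, -4.9]
ee_pos: [0.5619, 0.2064, 0.024]
ft_force: [-2.2, -0.5, 0.3]
```

Touchdown: the foam now carries the weight. Release and retreat straight up.

```bash

python3 -m crank '[[[0,0,0],0],[[0,0,0],0],[[0,0,0],0],[[0,0,0],0],[[0,0,0],0],[[0,0,0],0]]' -1|egrep "ee_pos|ft_|wid"
python3 -m crank '[[[0,0,-0.03],0],[[0,0,-0.08],0],[[0,0,-0.18],0],[[0,0,-0.3],0],[[0,0,-0.42],0],[[0,0,-0.54],0],[[0,0,-0.66],0],[[0,0,-0.66],0],[[0,0,-0.66],0]]'|egrep "ee_pos|ft_|wid"
python3 -m crank '[[[-0.12,-0.06,0],0],[[-0.24,-0.12,0],0],[[-0.36,-0.18,0],0],[[-0.48,-0.24,0],0],[[-0.6,-0.3,0],0],[[-0.72,-0.3,0],0],[[-0.84,-0.3,0],0],[[-0.84,-0.3,0],0],[[-0.84,-0.3,0],0]]'|egrep "ee_pos|clock"
python3 - <<'E'
from h import *
c=cam("top"); save(c,"end.png",s=1.5)
b=blobs(c,(100,120,80),(125,255,255),(140,130,235,230)); m=np.mean([x[0] for x in b],0); print(b,"plate",onz(c,m,.053))
for l in("post1","driver","offcut"): print(l,[(w(c,x["location"]).round(3).tolist()) for x in boxes_of(l,"top")])
E
```

```text
ee_pos: [0.5618, 0.2064, 0.0237]
ft_force: [0.5, -0.0, -0.4]
gripper_width: 0.0853
ee_pos: [0.563, 0.207, 0.2247]
ft_force: [-1.1, -0.2, -0.5]
gripper_width: 0.0851
clock: 22.23
ee_pos: [0.4485, -0.0388, 0.2207]
[([165.9, 174.6], 21), ([206.9, 178.6], 21), ([164.9, 182.6], 21), ([205.7, 186.6], 22)] plate [0.56027842 0.20361363 0.053     ]
post1 [[0.791, -0.071, 0.005], [0.781, 0.129, 0.007]]
driver [[0.535, -0.474, 0.023]]
offcut [[0.603, 0.495, 0.029], [0.562, 0.213, 0.039]]
```

View pics/end.png

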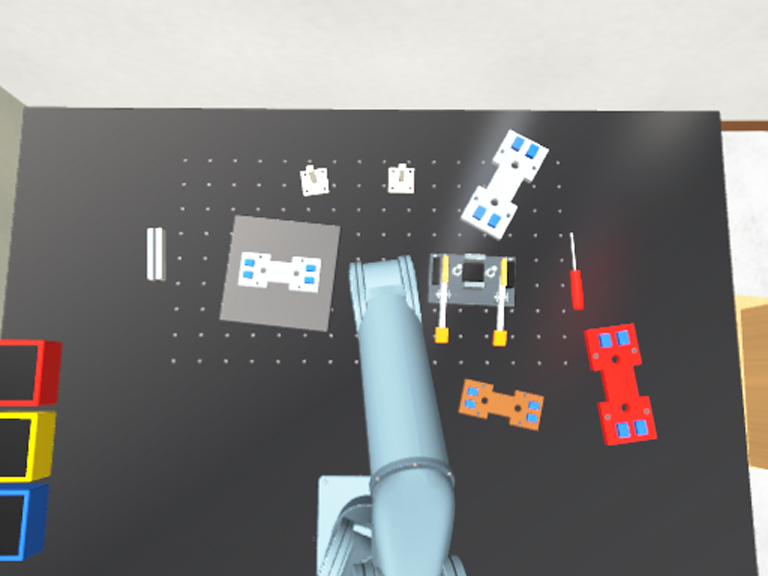

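The final picture shows the plate flat at (280,271), in the middle of the foam with the blue blocks up. The levers are down and the bystanders are where they were, so I hand in.

```bash
python3 -c "
from plant import *
print(finish_job())"
```

```text
the job is handed in; nothing more can be done
None
```

The job is handed in: both levers are fully down, and the plate lies flat, right way up and released within about 2 mm of the foam pad's centre, with the other things on the bench unmoved and about 22 s of the 58 s used.

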